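# Pack away the relay test jig

### The arm

A 6-joint arm with a two-finger parallel gripper is mounted at the origin on a cart in front of the work surface, level with it; the furniture and walls round the work are solid. World frame = base frame: x ahead of the robot, y to its left, z up, the work surface at z = 0. Lengths are in m, angles in degrees, forces in N, time in s.
With the tool pointing down it reaches from about 0.35 to 1 m from the base axis. Payload 7.1 kg.
Tool frame: the origin (TCP) lies on the centre line of the jaws, within the pads' length; the fingertips stand 11 mm ahead of it and the grasp point (between the pads) lies 8 mm behind it (bot.tip_extent is the z of the fingertips in the tool frame, in m); z points along the fingers, y is the line along which they close (so a half turn about z gives the same grasp; the last joint's range is limited). The gripper opens to 85 mm and grips with 20 to 120 N. Pads are 22 mm wide; open, the fingers measure 114 mm over their backs; the gripper's body (76 mm by 85 mm) begins 54 mm behind the grasp point. The pads swing forward as they close: fully open they stand 13 mm farther back than shut.
Start: joints at [73.339, 24.242, 93.386, -0, 62.372, -1.089], TCP at [0.168, 0.602, 0.242] pointing down, gripper open.
Joint ranges: [-172.04, 172.04], [-51.8, 120.97], [4.93, 147.93], [-75.15, 255.16], [6.16, 154.13], [-145.62, 145.62]. Speed limits (degrees/s): [136.94, 136.94, 172.46, 180, 180, 180].

### API

Orientations are given as a 3x3 rotation matrix whose columns are the frame's x, y, z axes.
In Python, from station import monitor, viewer, close_job, bot gives the robot as it stands.
- The arm moves only by the shell command python3 -m handwheel 'ROWS' [OPENING] [FORCE]. ROWS is JSON, a list that holds one entry, the list of rows, each a list of 6 numbers: the shift along the tool's x, y, z in m, then the turn, a rotation vector about the tool's x, y, z in units of 6 degrees (1.0 is 6 degrees). A call has 1 to 12 rows; each row shifts and turns the commanded pose from where the row before left it, along the tool's axes as they then stand; what a row does not reach is not made up. A row lasts 1/10 s, in which the tool goes at most 50 mm and 8.59 degrees, less where a joint would pass 70% of its speed; a pose out of reach is approached as far as the arm can. A call with a gripper value outside its range is refused whole. OPENING is the closure in counts, from 0 (fully open) to 255 (shut), set as the call begins (- or left out, the last holds). The fingers move at their own pace and stop on an object; FORCE is the grip in N (left out, the last holds). Time passes only in rows, so rows that do not move let the fingers close. It gives the time, the measured TCP pose, the force, the opening and the grip force at its end, in the units of the state.
- monitor.get_state(): the state, without advancing time (a new reading comes with each control period).
- viewer.capture(name): name is "scene" or "top"; returns a dict with "frame" (480x640x3 uint8, red, green, blue), "range_z" (480x640 float32, m along the optical axis (not along the pixel's ray), 0 where there is no reading), "camera_matrix" (3x3 intrinsics, pixels), "dist_coeffs" ([k1, k2, p1, p2, k3] as OpenCV has them; the pictures are not rectified), "rvec" (rotation vector, rad) and "tvec" (3), from world to camera coordinates, as OpenCV has them. Camera axes: x right, y down, z forward; pixel columns grow to the right and rows downward; lengths in m; the calibration is good to about 2 mm. A picture is of the moment at which its call begins.
- close_job(): hands the job in; it is judged then, once.
The state is a dict: "time": time; "qpos": joint angles; "joint_velocities": joint speeds; "effort": joint torques, N m; "tcp_pos": TCP position; "orientation": TCP orientation; "contact_force": force on the tool from outside, world axes, zero at the start; "wrist_torque": the same for the moment, N m; "grip_width": finger opening in m; "grasp_force": force on a finger pad.
Only numpy, scipy, OpenCV 4.12 (cv2) and the standard library are available. Lean on these libraries where they do the work, as an engineer would, in place of code of your own. Each camera call takes 0.05 s, during which the arm holds its last target. There are 200 camera calls.

### The job

Pack away the relay test jig: take the aluminium nest plate by its black bar handle, lift it straight up off the two locating pins, keeping it level so that it does not cock and jam, and lay it flat on the floor of the blue tray. Then stand the relay upright on the plate, so that the heavy part is below and the light one on top. Set both down rather than dropping them, and leave the grey tape, the black tape and the red lamp where they are.

Things in the scene. Friction and masses are not known exactly. Their poses are not given: they have to be found in the camera images.
- jig_base: dark steel jig base, 104 x 144 x 12 mm on four 30 mm feet, fixed to the desk; origin on the desk under its centre, z up. Four round 18 mm pads, tops 50 mm above the origin, at (32,52), (-32,-52), (32,-52), (-32,52) mm; the first two carry 10 mm locating pins with tapered noses, pin ends 78 mm above the origin. Place and yaw vary; it may swap places with the tray
- plate_handle (a point): centre of the nest plate's black bar handle: 66 mm long along x, 14 mm wide along y (grip it across y), 20 mm high; it stands on two short posts, with a 12 mm gap between the bar and the plate's top face. Axes: x along the bar, y along the plate's long side, z up
- plate_underside (a point): centre of the underside of the loose aluminium nest plate, 30 mm below plate_handle, same axes. Plate 90 (x) x 130 (y) x 8 mm, about 0.45 kg, balanced under its handle. Two 11.6 mm through holes at (32,52) and (-32,-52) mm sit over the pins; at the start this point is 50 mm above jig_base's origin, axes parallel. Clear of the pins once raised over 28 mm
- tray: shallow blue open tray on four 30 mm feet, fixed to the desk, 128 mm (x) x 168 mm (y) outside, walls and floor 4 mm thick (inside 120 x 160 mm); origin on the desk under its centre, z up; its floor's upper face is 34 mm and its rim 56 mm above the origin. Its place and yaw vary
- relay_centre (a point): centre of the plug-in relay with clear cover and three brass blades on top, standing on its black foot: a block 30 mm (x) x 36 mm (y) x 62 mm high (solid all over for gripping), 0.09 kg; this point lies half-way up, 31 mm above its foot; z up. At the start it stands on the desk to the right of the open steel fuse tin
- nest_plate: the nest plate as a body; its origin and axes are those of plate_underside
- relay: the relay as a body; origin at the centre of its foot, z up
- grey_tape: roll of grey tape, 62 mm across and 19 mm high, lying on the desk; bystander; origin under its centre
- black_tape: roll of black tape, 70 mm across and 19 mm high, lying on the desk; bystander; origin under its centre
- red_lamp: red pilot lamp standing on its lens, 31 mm across and 57 mm high; bystander; origin under its centre

How it is judged (in metres and radians):
On the way, in this order (a step that is already met when the one before it is completed fails the run):
1. the nest plate is lifted level, clear of both pins (z of plate_underside in the frame of jig_base above 0.08 m and angle between plate_underside's own z axis and vertical below 0.2 rad), for 0.1 s.
2. the nest plate lies flat on the tray floor, let go (z of plate_underside in the frame of tray below 0.0365 m and horizontal distance between plate_underside and tray below 0.03 m and angle between plate_underside's own z axis and vertical below 0.05 rad and contact force between the fingers and nest_plate below 0.2 N), for 0.2 s.
At the end, for the whole second after the job is handed in: The nest plate lies flat (within 0.05 rad) on the tray's floor (underside within 2.5 mm of it, centre within 30 mm of the tray's centre); the relay stands upright (within 0.1 rad) with its foot on the plate's top face and its centre over the plate; both at rest (z of plate_underside in the frame of tray below 0.0365 m and horizontal distance between plate_underside and tray below 0.03 m and angle between plate_underside's own z axis and vertical below 0.05 rad and angle between relay_centre's own z axis and vertical below 0.1 rad and z of relay_centre in the frame of nest_plate between 0.036 and 0.042 m and x of relay_centre in the frame of nest_plate between -0.045 and 0.045 m and y of relay_centre in the frame of nest_plate between -0.065 and 0.065 m and linear speed of each of relay, nest_plate below 0.02 m/s); the robot touches nothing.
It fails at once if the plate is cocked by more than 0.15 rad while still on its pins (angle between plate_underside's own z axis and vertical above 0.15 rad and horizontal distance between plate_underside and jig_base below 0.03 m and z of plate_underside in the frame of jig_base below 0.078 m).
It fails at once if the plate is dropped (moves faster than 0.6 m/s out of the fingers) (linear speed of nest_plate above 0.6 m/s and contact force between the fingers and nest_plate below 0.1 N).
It fails at once if the relay is dropped (moves faster than 0.6 m/s out of the fingers) (linear speed of relay above 0.6 m/s and contact force between the fingers and relay below 0.1 N).
It fails at once if a tape roll or the red lamp is displaced by more than 30 mm (distance of any of grey_tape, black_tape, red_lamp from where it was at the start of the episode above 0.03 m).
It also fails if it takes over 59 s, if anything falls off the work surface, if the arm or the gripper's body presses on something with over 40 N, if the wrist force passes 120 N, or if a joint passes its speed limit or range.

## Working session

There is one attempt and no reset: what is moved stays moved. The work goes in short steps, Python scripts to look and compute and a shell command to move; the robot and the scene stay as the last step left them, time stands still between calls to the robot, and variables do not carry over. Pictures are saved under pics/ and viewed, at most 13 in all, crops included, and the job is handed in when it is done.

```bash
mkdir -p pics
cat > h.py <<'E'
import numpy as np, cv2
from station import monitor, viewer, close_job, bot
def cap(n):
    c=viewer.capture(n); np.savez(f'/tmp/{n}.npz',**{k:np.asarray(v) for k,v in c.items()}); return c
def load(n): return dict(np.load(f'/tmp/{n}.npz'))
def world(c,uv,z=None):
    """pixel -> world at height z, or by depth if z None"""
    K,D=np.array(c['camera_matrix']),np.array(c['dist_coeffs'])
    R=cv2.Rodrigues(np.array(c['rvec'],float))[0]; t=np.array(c['tvec'],float).ravel()
    uv=np.array(uv,float).reshape(-1,2)
    n=cv2.undistortPoints(uv.reshape(-1,1,2),K,D).reshape(-1,2)
    ray=np.c_[n,np.ones(len(n))]; o=-R.T@t; d=ray@R
    if z is not None: s=((z-o[2])/d[:,2])[:,None]
    else: s=np.array([c['range_z'][int(round(v)),int(round(u))] for u,v in uv])[:,None]
    return o+d*s
def allpts(c):
    v,u=np.mgrid[0:480,0:640]
    return world(c,np.c_[u.ravel(),v.ravel()]).reshape(480,640,3)
E
python3 - <<'E'
from h import *
for n in('scene','top'):
    c=cap(n); cv2.imwrite(f'pics/{n}0.png',c['frame'][:,:,::-1])
    R=cv2.Rodrigues(np.array(c['rvec'],float))[0];print(n,-R.T@np.array(c['tvec']).ravel(),R[2])
s=monitor.get_state();print({k:s[k] for k in('time','tcp_pos','orientation','grip_width')})
E
```

```text
scene [-0.23731829 -0.75364315  0.69634812] [ 0.61585121  0.62542196 -0.4791395 ]
top [0.44534154 0.01899127 1.51263911] [ 0.05908918  0.00459595 -0.99824213]
{'time': 0.1, 'tcp_pos': array([0.1676241 , 0.60161693, 0.24164679]), 'orientation': array([[-9.63295520e-01,  2.68442915e-01, -3.76278688e-04],
       [ 2.68443178e-01,  9.63294648e-01, -1.29649562e-03],
       [ 1.44321841e-05, -1.34991787e-03, -9.99999089e-01]]), 'grip_width': 0.08528897230410756}
```

View pics/top0.png

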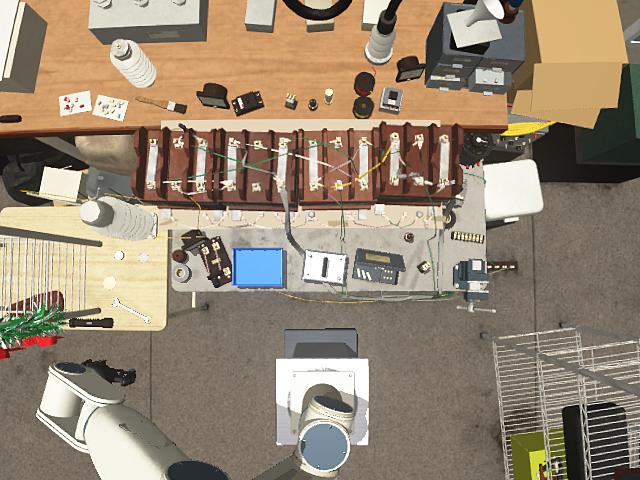

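View pics/scene0.png

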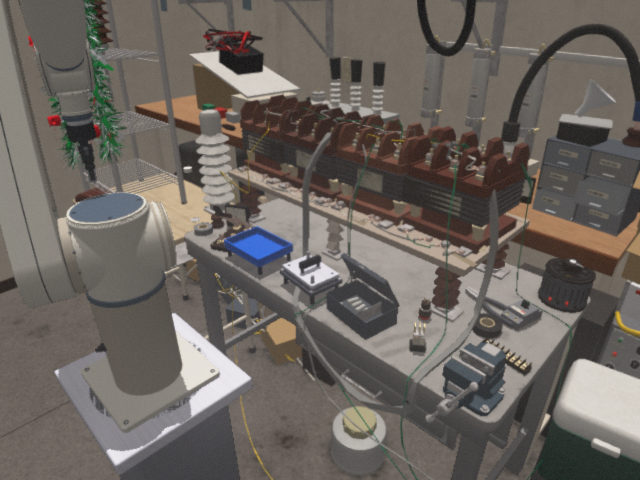

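The top view shows the tray at (259,267), the plate at (325,268), the tin at (378,266), and the relay at about (425,267). The red lamp is at (409,237). I'll enlarge this area.

Run:
```python
from h import *
c=load('top'); f=c['frame'][:,:,::-1]
a=cv2.resize(f[235:305,225:355],None,fx=6,fy=6,interpolation=cv2.INTER_CUBIC)
b=cv2.resize(f[225:295,385:465],None,fx=6,fy=6,interpolation=cv2.INTER_CUBIC)
cv2.imwrite('pics/t1.png',a)
s=load('scene')['frame'][:,:,::-1]
b2=cv2.resize(s[290:370,390:450],None,fx=5,fy=5,interpolation=cv2.INTER_CUBIC)
o=np.zeros((420,800,3),np.uint8);o[:420,:480]=b;o[:400,490:790]=b2
cv2.imwrite('pics/t2.png',o)
P=allpts(c)
def rect(m,n):
    k=m&(P[...,0]>.3)&(P[...,0]<.62)
    q=P[k]; r=cv2.minAreaRect(q[:,:2].astype(np.float32)); print(n,k.sum(),q.mean(0).round(4),r)
F=c['frame'].astype(int); v,u=np.mgrid[0:480,0:640]
box=lambda a,b,cc,d:(u>=a)&(u<b)&(v>=cc)&(v<d)
rect(box(225,292,240,295)&(F[...,2]>F[...,0]+60)&(P[...,2]>.045)&(P[...,2]<.07),'rim')
rect(box(225,292,240,295)&(F[...,2]>F[...,0]+60)&(P[...,2]>.025)&(P[...,2]<.04),'floor')
rect(box(295,352,240,295)&(P[...,2]>.052)&(P[...,2]<.066),'plate')
rect(box(295,352,240,295)&(P[...,2]>.080)&(P[...,2]<.098),'handle')
rect(box(412,440,250,285)&(P[...,2]>.045)&(P[...,2]<.075),'relay')
print(np.percentile(P[box(412,440,250,285)][:,2],[5,50,95,99]))
```

```text
rim 303 [0.4675 0.2272 0.0567] ((0.4674779176712036, 0.22013327479362488), (0.12798620760440826, 0.16861970722675323), 0.12397032231092453)
floor 1518 [0.4673 0.221  0.0349] ((0.46434515714645386, 0.21919597685337067), (0.16551245748996735, 0.12248257547616959), 89.9217529296875)
plate 926 [ 0.4662 -0.0046  0.0591] ((0.48080718517303467, 0.008067265152931213), (0.14029861986637115, 0.1625959277153015), 2.357640027999878)
handle 93 [ 0.4664 -0.0044  0.0895] ((0.4673313498497009, -0.004487447440624237), (0.11675718426704407, 0.047175101935863495), 30.997072219848633)
relay 29 [ 0.4681 -0.3468  0.0553] ((0.4659343361854553, -0.34794679284095764), (0.02106427773833275, 0.02152997814118862), 33.709163665771484)
[-0.00410595  0.00244415  0.03881017  0.06212828]
```

View pics/t1.png

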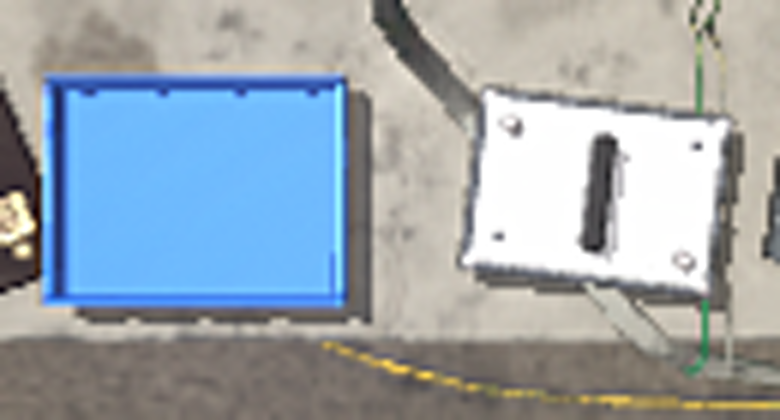

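View pics/t2.png

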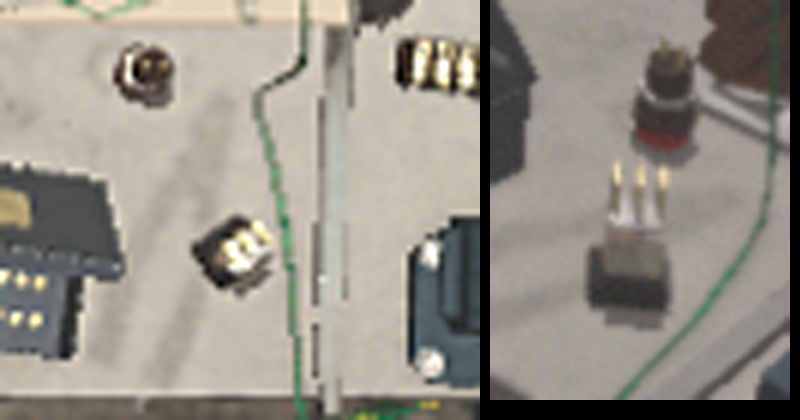

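The plate is rotated by several degrees and the bar runs from (605,135) to (592,250) in the crop. The tray is square to the world axes. The relay sits at crop (237,253), turned about 35°, with its blades along its long diagonal row. Next I'll compute the poses and check the cable heights.

Run:
```python
from h import *
c=load('top'); P=allpts(c)
fa=lambda p,x0,y0:np.array([( (x+.5)/6-.5+x0,(y+.5)/6-.5+y0) for x,y in p])
pc=world(c,fa([(485,88),(730,120),(710,293),(463,265)],225,235),.058)
print('plate',pc.mean(0),[np.degrees(np.arctan2(*(d[[0]],d[[1]]))) for d in (pc[0]-pc[1],pc[3]-pc[2])],np.linalg.norm(pc[0]-pc[1]))
h=world(c,fa([(605,135),(592,250)],225,235),.09);print('handle',h.mean(0),h[0]-h[1])
pins=world(c,fa([(512,125),(684,261)],225,235),.078);print('pins',pins.mean(0),pins[0]-pins[1])
t=world(c,fa([(44,76),(346,76),(346,304),(44,304)],225,235),.056);print('tray',t.mean(0))
r=world(c,fa([(193,252),(240,292)],385,225),.0);print('relay foot corners',r)
b=world(c,fa([(230,262),(265,233),(228,243),(250,275)],385,225),.06);print('blades',b)
# points high above desk in work zone (cables)
k=(P[...,0]>.3)&(P[...,0]<.75)&(abs(P[...,1])<.5)&(P[...,2]>.1)&(c['range_z']>0)
v,u=np.where(k); 
for y in np.arange(-.5,.5,.1):
    m=k&(P[...,1]>=y)&(P[...,1]<y+.1)
    if m.any(): print(y.round(1),m.sum(),'minx',P[m][:,0].min().round(3),'maxz',P[m][:,2].max().round(3), 'x<.55:',(m&(P[...,0]<.56)).sum(), P[m&(P[...,0]<.56)][:4].round(2).tolist())
# relay via depth both cams
for n in('top','scene'):
    Q=allpts(load(n)); q=Q[(abs(Q[...,0]-.466)<.04)&(abs(Q[...,1]+.348)<.04)&(Q[...,2]>.008)&(Q[...,2]<.08)]
    print(n,len(q),q.mean(0),q.min(0),q.max(0),cv2.minAreaRect(q[:,:2].astype(np.float32)))
print(bot.tip_extent)
```

```text
plate [ 0.46536535 -0.00571565  0.058     ] [array([7.52865182]), array([6.52681178])] 0.13783860053638458
handle [ 0.46434575 -0.00599768  0.09      ] [ 0.0625801  -0.00721959  0.        ]
pins [ 0.46424056 -0.00586789  0.078     ] [0.07477499 0.09430117 0.        ]
tray [0.4664425  0.21903783 0.056     ]
relay foot corners [[ 0.46511129 -0.32992687  0.        ]
 [ 0.44179814 -0.35717469  0.        ]]
blades [[ 0.45868493 -0.3368464   0.06      ]
 [ 0.47481351 -0.35682331  0.06      ]
 [ 0.46929026 -0.33586641  0.06      ]
 [ 0.45139617 -0.34802017  0.06      ]]
-0.5 207 minx 0.354 maxz 0.207 x<.55: 165 [[0.44, -0.48, 0.1], [0.44, -0.49, 0.1], [0.44, -0.49, 0.1], [0.44, -0.49, 0.11]]
-0.4 1703 minx 0.554 maxz 0.398 x<.55: 10 [[0.56, -0.34, 0.22], [0.56, -0.34, 0.21], [0.56, -0.34, 0.22], [0.56, -0.34, 0.18]]
-0.3 2653 minx 0.449 maxz 0.407 x<.55: 198 [[0.49, -0.2, 0.11], [0.49, -0.21, 0.11], [0.49, -0.21, 0.11], [0.49, -0.21, 0.11]]
-0.2 2657 minx 0.459 maxz 0.399 x<.55: 302 [[0.51, -0.11, 0.1], [0.5, -0.11, 0.11], [0.5, -0.11, 0.11], [0.5, -0.12, 0.1]]
-0.1 2407 minx 0.553 maxz 0.4
[... 383 characters left out ...]
18 minx 0.4 maxz 0.399 x<.55: 148 [[0.56, 0.36, 0.24], [0.56, 0.37, 0.22], [0.56, 0.37, 0.21], [0.56, 0.36, 0.2]]
0.4 2425 minx 0.555 maxz 0.398 x<.55: 28 [[0.56, 0.5, 0.18], [0.56, 0.5, 0.17], [0.56, 0.49, 0.17], [0.56, 0.49, 0.17]]
top 101 [ 0.46476171 -0.34586195  0.03026304] [ 0.43235099 -0.38454143  0.00804664] [ 0.50507775 -0.31815351  0.06625531] ((0.47071507573127747, -0.35155898332595825), (0.07466524839401245, 0.06009972095489502), 5.359394550323486)
scene 285 [ 0.45984886 -0.35564582  0.03101698] [ 0.44522825 -0.3746447   0.00808129] [ 0.48456176 -0.33293883  0.06112889] ((0.464395135641098, -0.3543049991130829), (0.030541492626070976, 0.03523442894220352), 34.8469123840332)
0.011
```

```bash
python3 -m handwheel '[[[-0.0264,-0.0297,0,0,0,0],[-0.0264,-0.0297,0,0,0,0],[-0.0264,-0.0297,0,0,0,0],[-0.0264,-0.0297,0,0,0,0],[-0.0264,-0.0297,0,0,0,0],[-0.0264,-0.0297,0,0,0,0],[-0.0264,-0.0297,0,0,0,0],[-0.0264,-0.0297,0,0,0,0],[-0.0264,-0.0297,0,0,0,0],[-0.0264,-0.0297,0,0,0,0],[-0.0264,-0.0297,0,0,0,0],[-0.0264,-0.0297,0,0,0,0]]]' 0 60
python3 -m handwheel '[[[-0.0264,-0.0297,0,0,0,0],[-0.0264,-0.0297,0,0,0,0],[-0.0264,-0.0297,0,0,0,0],[-0.0264,-0.0297,0,0,0,0],[-0.0264,-0.0297,0,0,0,0],[0,0,0,0,0,-0.73],[0,0,0,0,0,-0.73],[0,0,0,0,0,0],[0,0,0,0,0,0]]]'
cat > d.py <<'E'
import sys
from h import *
# target x y z, yaw of tool y axis from world y (deg, CCW) -> shift in tool axes, turn about tool z units
x,y,z,a=map(float,sys.argv[1:]); s=monitor.get_state(); R=s['orientation']
print('t',s['time'],'tcp',s['tcp_pos'].round(4),'tilt',R[:,2].round(4),'w',round(s['grip_width'],4),'grip',np.round(s['grasp_force'],1),'F',np.round(s['contact_force'],1))
a=np.radians(a); yd=np.array([-np.sin(a),np.cos(a),0]); zd=np.array([0,0,-1]); T=np.c_[np.cross(yd,zd),yd,zd]
print('shift',(R.T@(np.array([x,y,z])-s['tcp_pos'])).round(4),'turn',(cv2.Rodrigues(R.T@T)[0].ravel()/np.radians(6)).round(3))
E
python3 d.py .4643 -.006 .076 -6.8
```

```text
time: 1.3
tcp_pos: [0.3775, 0.1721, 0.2423]
orientation: [[-0.963, 0.268, -0.0], [0.268, 0.963, -0.0], [0.0, -0.0, -1.0]]
contact_force: [0.6, 0.6, 0.2]
grip_width: 0.0851
grasp_force: 0.0
time: 2.2
tcp_pos: [0.4643, -0.0048, 0.2421]
orientation: [[-0.993, 0.12, -0.0], [0.12, 0.993, -0.0], [0.0, -0.0, -1.0]]
contact_force: [0.1, -0.4, -0.9]
grip_width: 0.0855
grasp_force: 0.0
t 2.2 tcp [ 0.4643 -0.0048  0.2421] tilt [-4.e-04 -0.e+00 -1.e+00] w 0.0855 grip 0.0 F [ 0.1 -0.4 -0.9]
shift [-0.0002 -0.0012  0.1661] turn [-0.001 -0.004 -0.02 ]
```

```bash
python3 -m handwheel '[[[0,-0.001,0.04,0,0,0],[0,0,0.04,0,0,0],[0,0,0.03,0,0,0],[0,0,0,0,0,0],[0,0,0,0,0,0]]]'
python3 d.py .4643 -.006 .076 -6.8
python3 - <<'E'
from h import *
c=cap('scene');t=cap('top')
a=cv2.resize(c['frame'][180:320,230:390,::-1],None,fx=3,fy=3,interpolation=cv2.INTER_CUBIC)
b=cv2.resize(t['frame'][230:310,290:360,::-1],None,fx=4,fy=4,interpolation=cv2.INTER_CUBIC)
o=np.zeros((420,770,3),np.uint8);o[:,:480]=a;o[:320,490:770]=b
cv2.imwrite('pics/g1.png',o)
E
```

```text
time: 2.7
tcp_pos: [0.4644, -0.0055, 0.1325]
orientation: [[-0.993, 0.119, -0.001], [0.119, 0.993, 0.0], [0.001, -0.0, -1.0]]
contact_force: [0.5, -0.1, 1.1]
grip_width: 0.0854
grasp_force: 0.0
t 2.7 tcp [ 0.4644 -0.0055  0.1325] tilt [-0.0011  0.     -1.    ] w 0.0854 grip 0.0 F [ 0.5 -0.1  1.1]
shift [-0.     -0.0005  0.0565] turn [-0.001 -0.01  -0.005]
```

View pics/g1.png

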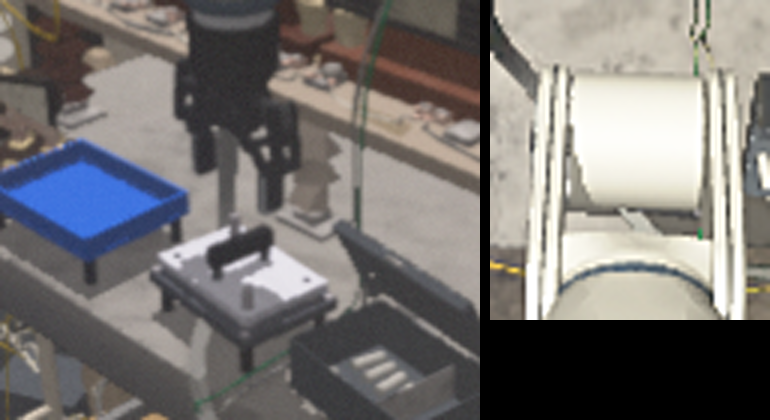

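The fingers, at (203,155) and (270,190), are centred over the bar at (240,250). I'll go down and grip.

```bash
python3 -m handwheel '[[[0,-0.0005,0.03,0,0,0],[0,0,0.0255,0,0,0],[0,0,0,0,0,0],[0,0,0,0,0,0]]]' && python3 d.py .4643 -.006 .077 -6.8 && python3 -m handwheel '[[[0,0,0,0,0,0],[0,0,0,0,0,0],[0,0,0,0,0,0],[0,0,0,0,0,0],[0,0,0,0,0,0],[0,0,0,0,0,0],[0,0,0,0,0,0],[0,0,0,0,0,0]]]' 255 60; python3 d.py .4643 -.006 .077 -6.8
```

```text
time: 3.2
tcp_pos: [0.4651, -0.0063, 0.0781]
orientation: [[-0.993, 0.119, 0.001], [0.119, 0.993, -0.0], [-0.001, 0.0, -1.0]]
contact_force: [-0.7, 0.1, -0.5]
grip_width: 0.0853
grasp_force: 0.0
t 3.2 tcp [ 0.4651 -0.0063  0.0781] tilt [ 1.2e-03 -1.0e-04 -1.0e+00] w 0.0853 grip 0.0 F [-0.7  0.1 -0.5]
shift [0.0009 0.0002 0.001 ] turn [ 0.001  0.012 -0.003]
time: 4.0
tcp_pos: [0.4645, -0.0063, 0.0773]
orientation: [[-0.993, 0.119, 0.0], [0.119, 0.993, -0.0], [-0.0, 0.0, -1.0]]
contact_force: [-1.6, 0.3, 7.4]
grip_width: 0.0128
grasp_force: 59.0
t 4.0 tcp [ 0.4645 -0.0063  0.0773] tilt [ 3.e-04 -0.e+00 -1.e+00] w 0.0128 grip 59.0 F [-1.6  0.3  7.4]
shift [0.0002 0.0003 0.0003] turn [ 0.     0.003 -0.005]
```

```bash
python3 -m handwheel '[[[0,0,-0.003,0,0,0],[0,0,-0.006,0,0,0],[0,0,-0.008,0,0,0],[0,0,-0.008,0,0,0],[0,0,-0.008,0,0,0],[0,0,-0.008,0,0,0],[0,0,-0.01,0,0,0],[0,0,-0.015,0,0,0],[0,0,-0.015,0,0,0],[0,0,-0.015,0,0,0],[0,0,0,0,0,0],[0,0,0,0,0,0]]]'
python3 d.py .4670 .2195 .17 0
python3 - <<'E'
from h import *
c=cap('scene')
a=cv2.resize(c['frame'][170:330,210:390,::-1],None,fx=3,fy=3,interpolation=cv2.INTER_CUBIC)
cv2.imwrite('pics/g2.png',a)
E
```

```text
time: 5.2
tcp_pos: [0.4643, -0.0063, 0.1731]
orientation: [[-0.993, 0.119, 0.001], [0.119, 0.993, -0.0], [-0.001, 0.0, -1.0]]
contact_force: [-0.4, 0.3, -4.1]
grip_width: 0.0129
grasp_force: 58.8
t 5.2 tcp [ 0.4643 -0.0063  0.1731] tilt [ 8.e-04 -0.e+00 -1.e+00] w 0.0129 grip 58.8 F [-0.4  0.3 -4.1]
shift [0.0241 0.2245 0.0031] turn [ 0.     0.007 -1.135]
```

View pics/g2.png

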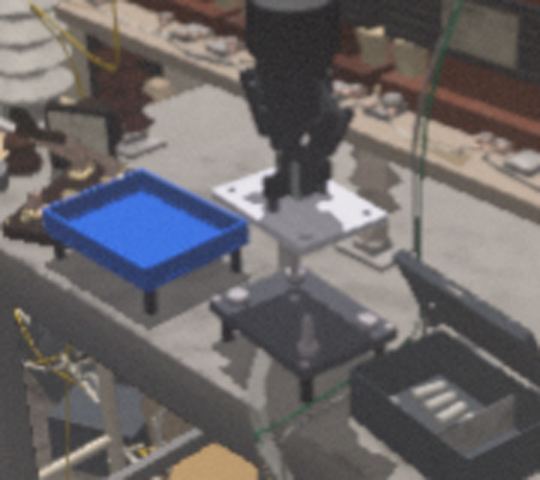

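The plate, at (300,210), hangs level and clear of the pins. I'll carry it over the tray.

```bash
python3 -m handwheel '[[[0.001,0.01,0,0,0,0],[0.003,0.025,0,0,0,0],[0.003,0.03,0,0,0,0],[0.003,0.03,0,0,0,0],[0.003,0.03,0,0,0,0],[0.003,0.03,0,0,0,0],[0.003,0.03,0,0,0,-0.4],[0.003,0.025,0,0,0,-0.4],[0,0.012,0,0,0,-0.3],[0,0,0,0,0,0],[0,0,0,0,0,0]]]'
python3 d.py .4670 .2195 .0613 0
```

```text
time: 6.35
tcp_pos: [0.4662, 0.2165, 0.1722]
orientation: [[-1.0, 0.004, -0.001], [0.004, 1.0, -0.001], [0.001, -0.001, -1.0]]
contact_force: [0.4, -1.2, -3.7]
grip_width: 0.0125
grasp_force: 59.1
t 6.35 tcp [0.4662 0.2165 0.1722] tilt [-1.3e-03 -8.0e-04 -1.0e+00] w 0.0125 grip 59.1 F [ 0.4 -1.2 -3.7]
shift [-0.0009  0.0031  0.1109] turn [-0.008 -0.012 -0.035]
```

```bash
python3 -m handwheel '[[[-0.001,0.003,0.015,0,0,0],[0,0,0.02,0,0,0],[0,0,0.02,0,0,0],[0,0,0.015,0,0,0],[0,0,0.012,0,0,0],[0,0,0.01,0,0,0],[0,0,0.008,0,0,0],[0,0,0.004,0,0,0],[0,0,0.003,0,0,0],[0,0,0,0,0,0],[0,0,0,0,0,0]]]'
python3 d.py .4670 .2195 .0613 0
python3 - <<'E'
from h import *
c=cap('scene')
a=cv2.resize(c['frame'][190:310,190:330,::-1],None,fx=4,fy=4,interpolation=cv2.INTER_CUBIC)
cv2.imwrite('pics/g3.png',a)
E
```

```text
time: 7.45
tcp_pos: [0.468, 0.22, 0.0662]
orientation: [[-1.0, 0.004, 0.001], [0.004, 1.0, 0.0], [-0.001, 0.0, -1.0]]
contact_force: [-0.5, -0.5, -3.5]
grip_width: 0.0129
grasp_force: 59.1
t 7.45 tcp [0.468  0.22   0.0662] tilt [ 6.e-04  2.e-04 -1.e+00] w 0.0129 grip 59.1 F [-0.5 -0.5 -3.5]
shift [ 0.001  -0.0005  0.0048] turn [ 0.002  0.005 -0.034]
```

View pics/g3.png

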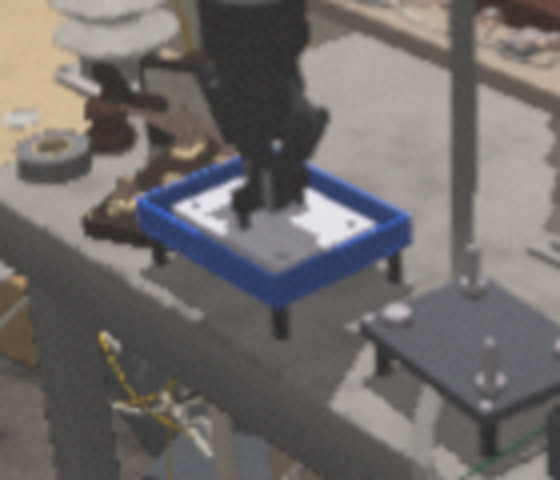

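The plate, at (275,220), is inside the tray walls with margins all round. I'll lower it the last 5 mm until it makes contact.

```bash
python3 -m handwheel '[[[0,0,0.002,0,0,0],[0,0,0.0015,0,0,0],[0,0,0.001,0,0,0],[0,0,0.0005,0,0,0],[0,0,0,0,0,0],[0,0,0,0,0,0]]]'
python3 d.py .4670 .2195 .0613 0
```

```text
time: 8.1
tcp_pos: [0.4678, 0.2198, 0.0613]
orientation: [[-1.0, 0.004, 0.0], [0.004, 1.0, 0.0], [-0.0, 0.0, -1.0]]
contact_force: [-2.1, -1.7, 6.1]
grip_width: 0.0128
grasp_force: 60.4
t 8.1 tcp [0.4678 0.2198 0.0613] tilt [ 1.e-04  1.e-04 -1.e+00] w 0.0128 grip 60.4 F [-2.1 -1.7  6.1]
shift [ 0.0008 -0.0003  0.    ] turn [ 0.     0.001 -0.035]
```

```bash
python3 -m handwheel '[[[0,0,0,0,0,0],[0,0,0,0,0,0],[0,0,0,0,0,0],[0,0,0,0,0,0],[0,0,0,0,0,0],[0,0,0,0,0,0]]]' 0
python3 -m handwheel '[[[0,0,-0.01,0,0,0],[0,0,-0.03,0,0,0],[0,0,-0.04,0,0,0],[0,0,-0.05,0,0,0],[0,0,-0.04,0,0,0],[0,0,0,0,0,0],[0,0,0,0,0,0]]]'
python3 - <<'E'
from h import *
c=cap('scene');F=c['frame'];Q=allpts(c)
k=(abs(Q[...,0]-.464)<.035)&(abs(Q[...,1]+.354)<.035)
for lo,hi in((.006,.02),(.02,.04),(.04,.06)):
    m=k&(Q[...,2]>lo)&(Q[...,2]<hi); q=Q[m][:,:2]
    e=(q-[.4645,-.354])
    for a in(35,39,45,49):
        d=np.array([np.cos(np.radians(a)),np.sin(np.radians(a))]);p=np.array([-d[1],d[0]])
        print(lo,len(q),a,'along',np.percentile(e@d,[2,50,98]).round(4),'across',np.percentile(e@p,[2,98]).round(4))
    n=q-q.mean(0); w=np.linalg.svd(n)[2][0]; print('face dir',np.degrees(np.arctan2(w[1],w[0])),q.mean(0))
print('plate in tray'); k=(abs(Q[...,0]-.467)<.06)&(abs(Q[...,1]-.22)<.08)&(F.min(2)>100); q=Q[k]; print(len(q),q[:,2].mean(),q[:,2].std(),cv2.minAreaRect(q[:,:2].astype(np.float32)))
a=cv2.resize(F[190:310,190:330,::-1],None,fx=3,fy=3,interpolation=cv2.INTER_CUBIC)
b=cv2.resize(F[310:360,400:440,::-1],None,fx=9,fy=9,interpolation=cv2.INTER_CUBIC)
o=np.zeros((450,790,3),np.uint8);o[:360,:420]=a;o[:450,425:785]=b
cv2.imwrite('pics/g4.png',o)
E
```

```text
time: 8.7
tcp_pos: [0.4678, 0.2198, 0.0608]
orientation: [[-1.0, 0.004, 0.0], [0.004, 1.0, 0.0], [-0.0, 0.0, -1.0]]
contact_force: [0.4, -0.6, -0.1]
grip_width: 0.085
grasp_force: 0.0
time: 9.4
tcp_pos: [0.4681, 0.22, 0.2323]
orientation: [[-1.0, 0.004, 0.003], [0.004, 1.0, 0.001], [-0.003, 0.001, -1.0]]
contact_force: [-0.0, -0.8, -0.1]
grip_width: 0.0855
grasp_force: 0.0
0.006 101 35 along [-0.014  -0.0082  0.0127] across [-0.016   0.0173]
0.006 101 39 along [-0.014  -0.0092  0.013 ] across [-0.0169  0.0177]
0.006 101 45 along [-0.0151 -0.0087  0.0147] across [-0.0166  0.0184]
0.006 101 49 along [-0.0159 -0.0084  0.0157] across [-0.0168  0.0187]
face dir -65.79205285652267 [ 0.45876575 -0.3570815 ]
0.02 100 35 along [-0.0139 -0.0114  0.0014] across [-0.012   0.0133]
0.02 100 39 along [-0.0143 -0.0115  0.0022] across [-0.0113  0.0136]
0.02 100 45 along [-0.0154 -0.011   0.0035] across [-0.0099  0.0149]
0.02 100 49 along [-0.0158 -0.0105  0.0043] across [-0.0088  0.0156]
face dir -64.7200067956511 [ 0.45527513 -0.35818263]
0.04 96 35 along [-0.0081  0.0007  0.0137] across [-0.0106  0.0124]
0.04 96 39 along [-0.0081  0.0008  0.0132] across [-0.0107  0.0122]
0.04 96 45 along [-0.0081  0.0012  0.0132] across [-0.0106  0.0122]
0.04 96 49 along [-0.0081  0.0015  0.0131] across [-0.0109  0.0121]
face dir -52.81803064419062 [ 0.4651793  -0.35230254]
plate in tray
1376 0.08232203554902716 0.4234166547619735 ((0.46705296635627747, 0.22397905588150024), (0.11932522803544998, 0.15208864212036133), 0.42931437492370605)
```

View pics/g4.png

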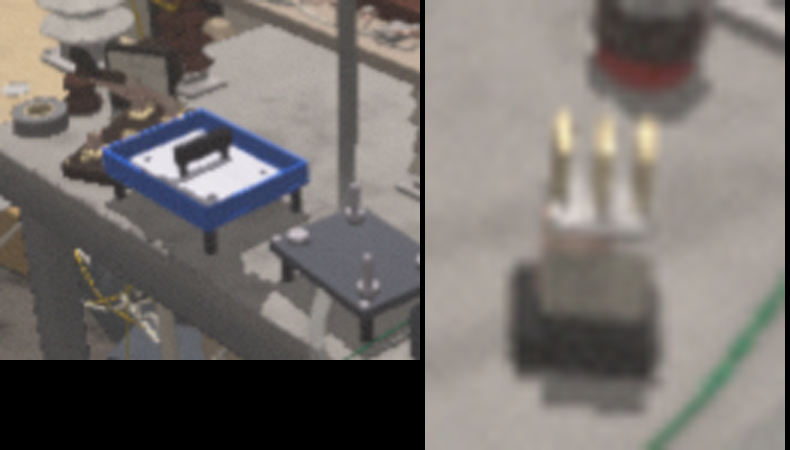

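The plate lies flat in the tray. The relay shows its 36 mm face to the scene camera, so its 30 mm axis is about 39° from world x. Before moving I'll check for obstacles around the relay.

```bash
python3 - <<'E'
from h import *
for n in('top','scene'):
    Q=allpts(load(n))
    print(n)
    for x in np.arange(.36,.6,.03):
        row=[]
        for y in np.arange(-.48,-.22,.03):
            m=(abs(Q[...,0]-x)<.015)&(abs(Q[...,1]-y)<.015)&(Q[...,2]<1); row.append(int(1000*Q[m][:,2].max()) if m.any() else -1)
        print(x.round(2),row)
t=load('top');print('lamp',world(t,[(385+145/6,225+75/6)],.03))
E
python3 d.py .4645 -.354 .2323 -51
```

```text
top
0.36 [112, -1, 6, 7, -77, -92, -84, -90, -88]
0.39 [114, 24, 15, 16, 9, 8, 9, 7, 6]
0.42 [111, 19, 17, 17, 9, 8, 9, 10, 53]
0.45 [110, 18, 18, 15, 47, 58, 7, 144, 147]
0.48 [96, 17, 23, 16, 67, 65, 8, 131, 142]
0.51 [10, 9, 17, 17, 7, 9, 8, 74, 86]
0.54 [7, 8, 22, 23, 16, 168, 9, 8, 9]
0.57 [23, 21, 35, 20, 169, 281, 167, 169, 182]
scene
0.36 [104, -1, 5, 0, -82, -95, -94, -95, -94]
0.39 [104, 17, 10, 10, 1, 2, 0, 0, 48]
0.42 [105, 12, 12, 9, 3, 3, 0, 48, 49]
0.45 [104, -1, 12, 10, 60, 59, 0, 143, 143]
0.48 [87, -1, 12, 8, 61, 59, 0, 117, 115]
0.51 [-1, 0, 12, 7, 2, 0, 1, 61, 77]
0.54 [-1, -1, 19, 5, 196, 199, 29, 2, 0]
0.57 [19, 19, 37, 163, 190, 281, 165, 165, 181]
lamp [[ 0.56442345 -0.2982468   0.03      ]]
t 9.45 tcp [0.4673 0.2196 0.2309] tilt [-0. -0. -1.] w 0.0855 grip 0.0 F [-0.1  0.2 -0.7]
shift [ 0.0007 -0.5736 -0.0014] turn [-0.    -0.     8.464]
```

```bash
python3 -m handwheel '[[[0,-0.0478,0,0,0,0],[0,-0.0478,0,0,0,0],[0,-0.0478,0,0,0,0],[0,-0.0478,0,0,0,0],[0,-0.0478,0,0,0,0],[0,-0.0478,0,0,0,0],[0,-0.0478,0,0,0,0],[0,-0.0478,0,0,0,0],[0,-0.0478,0,0,0,0],[0,-0.0478,0,0,0,0],[0,-0.0478,0,0,0,0],[0,-0.0478,0,0,0,0]]]'
python3 -m handwheel '[[[0,0,0,0,0,1.41],[0,0,0,0,0,1.41],[0,0,0,0,0,1.41],[0,0,0,0,0,1.41],[0,0,0,0,0,1.41],[0,0,0,0,0,1.41],[0,0,0,0,0,0],[0,0,0,0,0,0]]]'
python3 d.py .4645 -.354 .1 -51
```

```text
time: 10.65
tcp_pos: [0.4643, -0.3551, 0.2286]
orientation: [[-1.0, 0.004, -0.003], [0.004, 1.0, 0.003], [0.003, 0.003, -1.0]]
contact_force: [1.0, -0.0, 0.5]
grip_width: 0.0854
grasp_force: 0.0
time: 11.45
tcp_pos: [0.465, -0.3533, 0.2294]
orientation: [[-0.633, 0.774, -0.002], [0.774, 0.633, 0.002], [0.003, -0.001, -1.0]]
contact_force: [-0.4, 0.3, 0.4]
grip_width: 0.0855
grasp_force: 0.0
t 11.45 tcp [ 0.465  -0.3533  0.2294] tilt [-0.0022  0.0017 -1.    ] w 0.0855 grip 0.0 F [-0.4  0.3  0.4]
shift [-0.0005 -0.0008  0.1293] turn [-0.006 -0.026  0.043]
```

```bash
python3 -m handwheel '[[[0,-0.001,0.03,0,0,0],[0,0,0.04,0,0,0],[0,0,0.04,0,0,0],[0,0,0.018,0,0,0],[0,0,0,0,0,0],[0,0,0,0,0,0]]]'
python3 d.py .4645 -.354 .034 -51
python3 - <<'E'
from h import *
c=cap('scene')
a=cv2.resize(c['frame'][240:370,360:490,::-1],None,fx=4,fy=4,interpolation=cv2.INTER_CUBIC)
cv2.imwrite('pics/g5.png',a)
E
```

```text
time: 12.05
tcp_pos: [0.4649, -0.3544, 0.1027]
orientation: [[-0.631, 0.776, -0.001], [0.776, 0.631, 0.0], [0.001, -0.0, -1.0]]
contact_force: [0.2, -1.0, -0.4]
grip_width: 0.0855
grasp_force: 0.0
t 12.05 tcp [ 0.4649 -0.3544  0.1027] tilt [-6.e-04  5.e-04 -1.e+00] w 0.0855 grip 0.0 F [ 0.2 -1.  -0.4]
shift [ 0.0005 -0.      0.0687] turn [-0.002 -0.007  0.022]
```

View pics/g5.png

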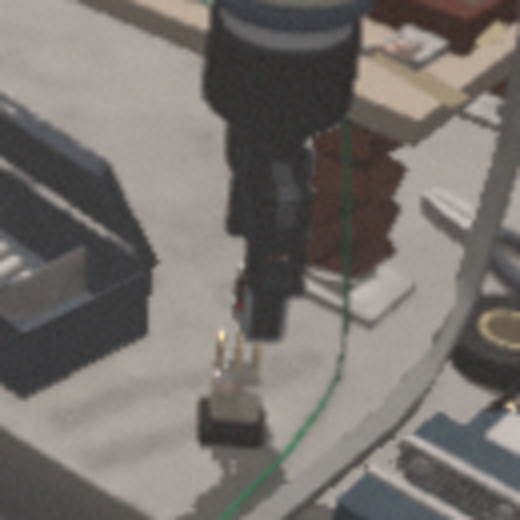

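Run:
```python
from h import *
c=load('scene'); s=monitor.get_state();R=s['orientation'];p=s['tcp_pos']
pts=[p-.05*R[:,1]+[0,0,.01],p+.05*R[:,1]+[0,0,.01],p,[.4645,-.354,.031],[.4645,-.354,.062],[.4645,-.354,0]]
o=cv2.projectPoints(np.array(pts,float),c['rvec'],c['tvec'],c['camera_matrix'],c['dist_coeffs'])[0].reshape(-1,2)
print((o-[360,240])*4)
# depth of near finger & relay front
Q=allpts(c); 
for u,v in((265,300),(255,320),(280,320),(235,405),(215,430),(255,430),(205,430),(262,430)): print((u,v),Q[240+v//4,360+u//4].round(4))
```

```text
[[262.5637184  324.98912658]
 [244.92234898 211.36178057]
 [251.41757412 280.87505359]
 [235.2856301  386.82842116]
 [241.05202649 342.62362045]
 [229.65906629 429.64876173]]
(265, 300) [ 0.4206 -0.3887  0.134 ]
(255, 320) [ 0.417  -0.3855  0.1218]
(280, 320) [ 0.427  -0.3955  0.1216]
(235, 405) [ 0.4526 -0.3601  0.0298]
(215, 430) [ 0.45   -0.3512  0.0087]
(255, 430) [ 0.4638 -0.3681  0.0103]
(205, 430) [ 0.4471 -0.3479  0.0086]
(262, 430) [ 0.4681 -0.3706  0.0091]
```

```bash
python3 -m handwheel '[[[0,0.001,0.02,0,0,-0.3],[0,0,0.025,0,0,0],[0,0,0.023,0,0,0],[0,0,0,0,0,0],[0,0,0,0,0,0]]]' && python3 -m handwheel '[[[0,0,0,0,0,0],[0,0,0,0,0,0],[0,0,0,0,0,0],[0,0,0,0,0,0],[0,0,0,0,0,0],[0,0,0,0,0,0],[0,0,0,0,0,0],[0,0,0,0,0,0]]]' 255 35; python3 d.py .4645 -.354 .034 -50
python3 - <<'E'
from h import *
c=cap('scene')
a=cv2.resize(c['frame'][280:370,380:470,::-1],None,fx=5,fy=5,interpolation=cv2.INTER_CUBIC)
cv2.imwrite('pics/g6.png',a)
E
```

```text
time: 12.6
tcp_pos: [0.4664, -0.3543, 0.0361]
orientation: [[-0.654, 0.756, 0.001], [0.756, 0.654, -0.001], [-0.001, 0.0, -1.0]]
contact_force: [-0.5, -1.2, -0.2]
grip_width: 0.0851
grasp_force: 0.0
time: 13.4
tcp_pos: [0.4661, -0.3541, 0.0357]
orientation: [[-0.654, 0.757, 0.001], [0.757, 0.654, -0.001], [-0.001, 0.0, -1.0]]
contact_force: [-0.8, 1.7, 6.1]
grip_width: 0.0299
grasp_force: 33.8
t 13.4 tcp [ 0.4661 -0.3541  0.0357] tilt [ 9.e-04 -6.e-04 -1.e+00] w 0.0299 grip 33.8 F [-0.8  1.7  6.1]
shift [ 0.0011 -0.0012  0.0016] turn [0.002 0.01  0.138]
```

View pics/g6.png

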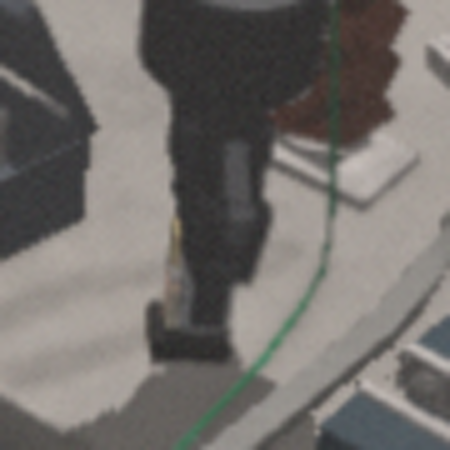

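The grip width is 29.9 mm, so the relay is held square. The relay sits a few mm toward tool +x of the pads. I'll lift it and carry it to the right half of the plate.

```bash
python3 -m handwheel '[[[0,0,-0.005,0,0,0],[0,0,-0.015,0,0,0],[0,0,-0.03,0,0,0],[0,0,-0.04,0,0,0],[0,0,-0.04,0,0,0],[0,0,-0.04,0,0,0],[0,0,-0.03,0,0,0],[0,0,-0.015,0,0,0],[0,0,0,0,0,0],[0,0,0,0,0,0]]]'
python3 -m handwheel '[[[0,0,0,0,0,1],[0,0,0,0,0,1.2],[0,0,0,0,0,1.2],[0,0,0,0,0,1.2],[0,0,0,0,0,1.2],[0,0,0,0,0,1],[0,0,0,0,0,0],[0,0,0,0,0,0]]]'
python3 d.py .4678 .1785 .245 -90
```

```text
time: 14.45
tcp_pos: [0.4651, -0.3533, 0.2489]
orientation: [[-0.654, 0.757, -0.001], [0.757, 0.654, 0.001], [0.001, -0.0, -1.0]]
contact_force: [-1.0, 0.1, -1.6]
grip_width: 0.0299
grasp_force: 33.9
time: 15.25
tcp_pos: [0.465, -0.3533, 0.2481]
orientation: [[-0.003, 1.0, -0.002], [1.0, 0.003, 0.002], [0.002, -0.002, -1.0]]
contact_force: [0.2, -0.8, -0.7]
grip_width: 0.0298
grasp_force: 33.9
t 15.25 tcp [ 0.465  -0.3533  0.2481] tilt [-0.0023  0.0019 -1.    ] w 0.0298 grip 33.9 F [ 0.2 -0.8 -0.7]
shift [0.5318 0.0045 0.0041] turn [-0.022 -0.018  0.031]
```

```bash
python3 -m handwheel '[[[0.02,0,0,0,0,0],[0.04,0,0,0,0,0],[0.045,0,0,0,0,0],[0.045,0,0,0,0,0],[0.045,0,0,0,0,0],[0.045,0,0,0,0,0],[0.045,0,0,0,0,0],[0.045,0,0,0,0,0],[0.045,0,0,0,0,0],[0.045,0,0,0,0,0],[0.04,0,0,0,0,0],[0.035,0,0,0,0,0]]]'
python3 -m handwheel '[[[0.025,0,0,0,0,0],[0.01,0,0,0,0,0],[0,0,0,0,0,0],[0,0,0.03,0,0,0],[0,0,0.04,0,0,0],[0,0,0.03,0,0,0],[0,0,0.02,0,0,0],[0,0,0,0,0,0],[0,0,0,0,0,0]]]'
python3 d.py .4678 .1785 .0785 -90
python3 - <<'E'
from h import *
c=cap('scene')
a=cv2.resize(c['frame'][180:290,210:310,::-1],None,fx=5,fy=5,interpolation=cv2.INTER_CUBIC)
cv2.imwrite('pics/g7.png',a)
E
```

```text
time: 16.45
tcp_pos: [0.464, 0.1438, 0.2496]
orientation: [[-0.003, 1.0, -0.0], [1.0, 0.003, 0.0], [0.0, -0.0, -1.0]]
contact_force: [0.9, 0.0, -0.4]
grip_width: 0.0301
grasp_force: 33.9
time: 17.35
tcp_pos: [0.4654, 0.1753, 0.13]
orientation: [[0.0, 1.0, -0.001], [1.0, -0.0, -0.0], [-0.0, -0.001, -1.0]]
contact_force: [-0.1, 0.5, -0.2]
grip_width: 0.0301
grasp_force: 34.0
t 17.35 tcp [0.4654 0.1753 0.13  ] tilt [-7.e-04 -4.e-04 -1.e+00] w 0.0301 grip 34.0 F [-0.1  0.5 -0.2]
shift [0.0032 0.0024 0.0515] turn [-0.006  0.004 -0.002]
```

View pics/g7.png

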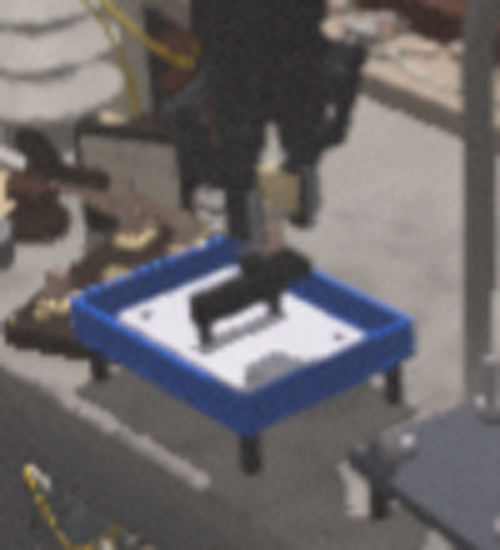

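Run:
```python
from h import *
c=load('scene');Q=allpts(c)
m=(Q[...,2]>.084)&(Q[...,2]<.116)&(abs(Q[...,0]-.465)<.06)&(abs(Q[...,1]-.19)<.06)
q=Q[m];print(len(q),q.min(0),q.max(0),np.percentile(q,[5,50,95],axis=0).round(4))
m=(Q[...,2]>.066)&(Q[...,2]<.083)&(abs(Q[...,0]-.465)<.06)&(abs(Q[...,1]-.21)<.06)
q=Q[m];print('handle',len(q),np.percentile(q,[5,50,95],axis=0).round(4))
```

```text
95 [0.44851446 0.15553385 0.09267421] [0.47973511 0.19249735 0.11554403] [[0.4504 0.1577 0.0946]
 [0.4596 0.1674 0.1028]
 [0.4777 0.1874 0.1122]]
handle 53 [[0.4369 0.2104 0.0664]
 [0.4561 0.2133 0.071 ]
 [0.475  0.2221 0.0738]]
```

```bash
python3 -m handwheel '[[[0.008,0.0025,0,0,0,0],[0,0,0.01,0,0,0],[0,0,0.012,0,0,0],[0,0,0.012,0,0,0],[0,0,0.007,0,0,0],[0,0,0.004,0,0,0],[0,0,0.002,0,0,0],[0,0,0,0,0,0],[0,0,0,0,0,0]]]'
python3 d.py .4678 .183 .0777 -90
```

```text
time: 18.3
tcp_pos: [0.4681, 0.1843, 0.083]
orientation: [[-0.001, 1.0, 0.0], [1.0, 0.001, 0.0], [0.0, 0.0, -1.0]]
contact_force: [-0.1, 0.5, -0.9]
grip_width: 0.0302
grasp_force: 34.0
t 18.3 tcp [0.4681 0.1843 0.083 ] tilt [ 4.e-04  1.e-04 -1.e+00] w 0.0302 grip 34.0 F [-0.1  0.5 -0.9]
shift [-0.0013 -0.0003  0.0053] turn [ 0.004 -0.001  0.005]
```

```bash
python3 -m handwheel '[[[0,0,0.002,0,0,0],[0,0,0.0015,0,0,0],[0,0,0.001,0,0,0],[0,0,0.0005,0,0,0],[0,0,0,0,0,0],[0,0,0,0,0,0]]]'
python3 d.py .4678 .183 .0777 -90
```

```text
time: 18.9
tcp_pos: [0.4679, 0.1842, 0.0779]
orientation: [[-0.0, 1.0, 0.0], [1.0, 0.0, 0.0], [0.0, 0.0, -1.0]]
contact_force: [-0.2, 0.6, -0.7]
grip_width: 0.0298
grasp_force: 34.0
t 18.9 tcp [0.4679 0.1842 0.0779] tilt [ 1.e-04  0.e+00 -1.e+00] w 0.0298 grip 34.0 F [-0.2  0.6 -0.7]
shift [-0.0012 -0.0001  0.0002] turn [ 0.001 -0.     0.004]
```

No contact yet, so I'll keep going down in small steps.

```bash
python3 -m handwheel '[[[0,0,0.0007,0,0,0],[0,0,0,0,0,0],[0,0,0,0,0,0]]]'|grep -E 'tcp|contact'; python3 -m handwheel '[[[0,0,0.0005,0,0,0],[0,0,0,0,0,0],[0,0,0,0,0,0]]]'|grep -E 'tcp|contact'
```

```text
tcp_pos: [0.468, 0.1842, 0.0776]
contact_force: [-1.4, -0.6, 6.1]
tcp_pos: [0.468, 0.1842, 0.0776]
contact_force: [-3.7, -2.2, 12.0]
```

The relay has made contact. I'll release and go up.

```bash
python3 -m handwheel '[[[0,0,-0.0005,0,0,0],[0,0,0,0,0,0],[0,0,0,0,0,0],[0,0,0,0,0,0],[0,0,0,0,0,0],[0,0,0,0,0,0],[0,0,0,0,0,0]]]' 0
python3 -m handwheel '[[[0,0,-0.01,0,0,0],[0,0,-0.03,0,0,0],[0,0,-0.04,0,0,0],[0,0,-0.05,0,0,0],[0,0,-0.04,0,0,0],[0,0,0,0,0,0],[0,0,0,0,0,0],[0,0,0,0,0,0]]]'
python3 - <<'E'
from h import *
c=cap('scene');Q=allpts(c)
m=(Q[...,2]>.08)&(Q[...,2]<.12)&(abs(Q[...,0]-.467)<.03)&(abs(Q[...,1]-.18)<.026)
q=Q[m];print(len(q),q.min(0),q.max(0))
a=cv2.resize(c['frame'][180:290,210:310,::-1],None,fx=5,fy=5,interpolation=cv2.INTER_CUBIC)
cv2.imwrite('pics/g8.png',a)
E
```

```text
time: 20.2
tcp_pos: [0.4679, 0.1842, 0.0771]
orientation: [[-0.001, 1.0, -0.0], [1.0, 0.001, -0.0], [-0.0, -0.0, -1.0]]
contact_force: [0.5, 0.9, 0.0]
grip_width: 0.0852
grasp_force: 0.0
time: 21.0
tcp_pos: [0.467, 0.1839, 0.2463]
orientation: [[-0.0, 1.0, -0.002], [1.0, 0.0, -0.001], [-0.001, -0.002, -1.0]]
contact_force: [-0.1, -0.1, -0.3]
grip_width: 0.0854
grasp_force: 0.0
89 [0.45201556 0.16852778 0.08005245] [0.48001813 0.20015134 0.10338065]
```

View pics/g8.png

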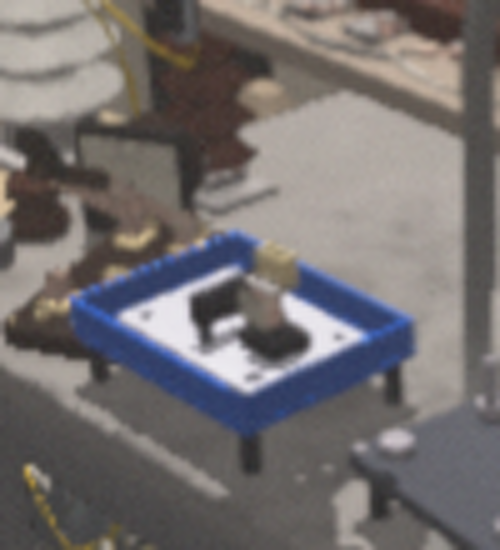

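The relay stands upright on the plate, with its foot at (275,340) and its top at (275,262). The plate lies flat in the tray, so I'll hand the job in.

```bash
python3 -c "
from station import close_job
print(close_job())"
```

```text
the job is handed in; nothing more can be done
None
```

The nest plate lies flat in the blue tray with the relay standing upright on it, both set down gently and let go. The tapes and lamp were not touched, and the job was handed in at about 21 s; the hand-in returned no verdict.

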